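# Rehang a splash guard by its sprung hinge pin

### The arm

A 6-joint arm with a two-finger parallel gripper is mounted at the origin on a cart in front of the work surface, level with it; the furniture and walls round the work are solid. World frame = base frame: x ahead of the robot, y to its left, z up, the work surface at z = 0. Lengths are in mm, angles in rad, forces in N, time in s.
With the tool pointing down it reaches from about 400 to 925 mm from the base axis. Payload 12.5 kg.
Tool frame: the origin (TCP) lies at the very end of the fingers, on their centre line; the grasp point (between the pads) lies 19 mm behind it; z points along the fingers, y is the direction in which the jaws open and shut (so a half turn about z gives the same grasp; the last joint's range is limited). The gripper opens to 95 mm and grips with 3 to 60 N. Pads are 20 mm wide; open, the fingers measure 119 mm over their backs; the gripper's body (75 mm by 180 mm) begins 59 mm behind the grasp point.
Start: joints at [-1.44, 0.491, 1.559, -0, 1.092, -0.106], TCP at [146.643, -607.575, 175.261] pointing down, gripper open.
Joint ranges: [-3.1, 3.1], [-0.84, 2.19], [0.05, 2.79], [-1.13, 4.28], [0.06, 2.93], [-2.69, 2.69]. Speed limits (rad/s): [2.22, 2.22, 2.79, 3.14, 3.14, 3.14].

### API

Orientations are given as [roll, pitch, yaw] about the fixed x, y, z axes, in that order (R = Rz(yaw) Ry(pitch) Rx(roll)).
In Python, from cell import env gives the robot as it stands.
- The arm moves only by the shell command python3 -m pendant 'ROWS'. ROWS is JSON, a list that holds one entry, the list of rows, each a list of 5 numbers: the opening, from 0 (shut) to 1 (fully open), then the shift along the tool's x, y, z in m, then the turn about the tool's z in rad. A call has exactly 8 rows; each row is the pose to reach, as a shift and turn from the pose commanded when the call began, along the tool's axes at that moment; what a row does not reach only later rows make up. A row lasts 1/10 s, in which the tool goes at most 50 mm and 8.59 degrees, less where a joint would pass 70% of its speed; a pose out of reach is approached as far as the arm can. A call with a gripper value outside its range is refused whole. The fingers move at their own pace and stop on an object; the grip force is fixed at half the most. Time passes only in rows, so rows that repeat a pose let the fingers close, or fill a call up. It gives the time, the measured TCP pose, the force and the opening at its end, in the units of the state.
- env.state(): the state, without advancing time (a new reading comes with each control period).
- env.read_camera(name): name is "scene" or "top" or "wrist"; returns a dict with "image" (400x640x3 uint8, blue, green, red), "range_z" (400x640 float32, mm along the optical axis (not along the pixel's ray), 0 where there is no reading), "fx", "fy", "cx", "cy" (pixels), "rvec" (rotation vector, rad) and "tvec" (3), from world to camera coordinates, as OpenCV has them; the wrist camera has in their place "tool_from_camera" (4x4, takes a point from camera to tool coordinates, whose origin is the TCP and whose axes are the flange's). Camera axes: x right, y down, z forward; pixel columns grow to the right and rows downward; lengths in mm; the calibration is good to about 2 mm. A picture is of the moment at which its call begins: read the wrist's pose just before it.
- env.job_done(): hands the job in, once; it reports no verdict.
The state is a dict: "t": time; "joints": joint angles; "qvel": joint speeds; "tau": joint torques, N m; "eef_pos": TCP position; "tcp_rot": TCP orientation; "ft_force": force on the tool from outside, world axes, zero at the start; "moment": the same for the moment, N m; "opening": opening from 0.0 (shut) to 1.0 (fully open).
Only numpy, scipy, OpenCV 4.12 (cv2) and the standard library are available. Lean on these libraries where they do the work, as an engineer would, in place of code of your own. Each camera call takes 0.05 s, during which the arm holds its last target. There are 200 camera calls.

### The job

The grey splash guard hangs in front of the empty bay; it is needed in front of the bay that holds the beaker. Pull its sprung hinge pin back by pinching the two upright tabs together, lift the guard off without forcing the hinge, and drop it gently into the beaker bay's bearings the same way round, fully down, so that the pin springs home into its hole and the guard hangs free. Do not disturb the beaker, the cup or the carton.

Things in the scene. Friction and masses are not known exactly. Their poses are not given: they have to be found in the camera images.
- guard: Grey plastic flap 96 mm wide, 4 thick, with a steel hinge barrel (12 mm diameter, 130 long) along its top; 0.22 to 0.35 kg. Origin: middle of the barrel, on the hinge axis. y = along the barrel to the end with the sprung pin, x = through the flap away from the robot, z = up. The flap hangs down to z = -90 mm. Two upright tabs stand on the barrel; hold the guard by them, pinched.
- fixed_tab (a point): Centre of the fixed black tab, 24 (x) x 6 (y) mm, from 5 to 48 mm above the hinge axis. This point is at guard (0, -22, 26) mm; the tab's outer face is at guard y = -25 mm.
- pin_tab (a point): Centre of the sprung pin's dark steel tab, same size, at guard (0, 22, 26) mm (outer face y = 25) with the pin out. Pinched from outside it slides 12 mm towards the fixed tab up to a stop (outer face y = 13; then 38 mm over both tabs, their middle at y = -6). Spring: 4 N at first, 9 N at the stop.
- pin (a joint): Retraction of the sprung pin in m: 0 = fully out, 0.012 = fully pulled back. It springs out when let go.
- pin_tip (a point): Tip of the brass pin, 8 mm diameter, on the hinge axis at the barrel's +y end; at guard y = 77 mm when out, 65 mm (level with the barrel's end) when pulled back.
- empty_bay: Fixed bay where the guard hangs at first: base plate 125 x 172 x 8 mm, side and back walls to z = 88 mm, two posts to z = 140 mm, each with a bearing. Origin: on the worktop right below the hinge axis, midway between the bearings; x = into the bay, y = along the hinge axis to the keeper hole, z = up. Hinge axis at z = 130 mm. All bearings give 1 mm for 5 N vertically (rubber).
- slot (a point): Middle of the +y bearing slot of the empty bay, on the hinge axis, 57 mm from the bay's middle (the other at -57 mm). Each is a U open at the top, 15 mm wide, flared to about 30 mm at 10 mm above the axis, 8 mm thick; the barrel lies on its floor, 6 mm below the axis.
- keeper (a point): Keeper hole of the empty bay (12 mm square), on the hinge axis in the inner face of the +y cheek, 67 mm from the bay's middle. It holds the guard down while the pin is out. Both cheeks are 8 mm thick, 28 mm square about the axis; the -y one is blind. The barrel has 2 mm play at each end.
- beaker_bay: Bay of the same make, sizes and axes, holding the beaker; the guard must go here. Its bearings (slots, cheeks, hole together) are clamped to the posts at an unmeasured height: the seated guard's hinge axis is somewhere from z = 119 to 141 mm, to be found by feel. Their rubber yields 1 mm for 5 N, 8 mm at most. Let go too high, the pin jams against the cheek above its hole.
- beaker: Loose dark purple beaker, 68 x 62 mm and 63 mm high, standing in the beaker bay 52 mm behind the hinge axis; origin at the centre of its foot, z up. Leave it standing.
- cup: Loose blue plastic cup, 69 mm wide, 76 mm high, standing behind the bays; origin at the centre of its foot, z up. Leave alone.
- carton: Loose small white carton 28 x 36 x 88 mm, standing behind the bays; origin at the centre of its foot, z up. Leave alone.
There are look-alikes about, which are no part of the job. There is more than one size of the guard; the one meant has the size given above.

How it is judged (in metres and radians):
On the way:
1. the guard is lifted out of the empty bay's bearings, with its pin pulled back (z of guard in the frame of empty_bay above 0.165 m and value of joint pin above 0.009 m), for 0.2 s.
At the end, for the whole second after the job is handed in: The guard hangs at rest in the beaker bay: hinge axis within 4 mm (x), 6 mm (y) and 0.05 rad of the bay's, 116 to 143 mm above the worktop; flap within 0.25 rad of vertical; pin out to within 3 mm, its tip at least 4.5 mm inside the keeper hole (x of guard in the frame of beaker_bay between -0.004 and 0.004 m and y of guard in the frame of beaker_bay between -0.006 and 0.006 m and z of guard in the frame of beaker_bay between 0.116 and 0.143 m and y of pin_tip in the frame of beaker_bay above 0.0715 m and value of joint pin below 0.003 m and angle between the y axis of guard and the y axis of beaker_bay, either way round below 0.05 rad and angle between guard's own z axis and vertical below 0.25 rad and linear speed of guard below 0.03 m/s); the robot touches nothing.
It fails at once if the hinge is forced: more than 25 N between the guard and the empty bay (contact force between guard and empty_bay above 25 N).
It fails at once if the guard is forced: more than 25 N between the guard and the beaker bay (contact force between guard and beaker_bay above 25 N).
It fails at once if the beaker is shifted by more than 15 mm or tipped (distance of beaker from where it was at the start of the episode above 0.015 m or angle between beaker's own z axis and vertical above 0.3 rad).
It fails at once if the cup or the carton is shifted by more than 20 mm (distance of any of cup, carton from where it was at the start of the episode above 0.02 m).
It also fails if it takes over 53 s, if anything falls off the work surface, if the arm or the gripper's body presses on something with over 40 N, if the wrist force passes 120 N, or if a joint passes its speed limit or range.

## Working session

There is one attempt and no reset: what is moved stays moved. The work goes in short steps, Python scripts to look and compute and a shell command to move; the robot and the scene stay as the last step left them, time stands still between calls to the robot, and variables do not carry over. Pictures are saved under pics/ and viewed, about 8 in all and at most 12, crops included, and the job is handed in when it is done.

```bash
ls; mkdir -p pics; cat > h.py <<'E'
import numpy as np,cv2
from cell import env
def cam(n):
    s=env.state(); c=env.read_camera(n)
    K=np.array([[c['fx'],0,c['cx']],[0,c['fy'],c['cy']],[0,0,1]])
    if n=='wrist':
        T=np.array(c['tool_from_camera'],float); r,p,y=s['tcp_rot']
        from scipy.spatial.transform import Rotation as Ro
        W=np.eye(4);W[:3,:3]=Ro.from_euler('xyz',[r,p,y]).as_matrix();W[:3,3]=np.array(s['eef_pos'])*(1000 if np.max(np.abs(s['eef_pos']))<5 else 1)
        M=W@T
    else:
        R=cv2.Rodrigues(np.array(c['rvec'],float))[0];M=np.eye(4);M[:3,:3]=R.T;M[:3,3]=-R.T@np.array(c['tvec'],float).ravel()
    v,u=np.mgrid[0:400,0:640]; d=c['range_z']
    P=np.stack([(u-c['cx'])/c['fx'],(v-c['cy'])/c['fy'],np.ones_like(u)],-1)
    X=(P*d[...,None])@M[:3,:3].T+M[:3,3]; X[d==0]=np.nan
    return c['image'],X,(P@M[:3,:3].T),M[:3,3]
E
python3 - <<'E'
from h import *
print(env.state())
a=[]
for n in('scene','top'):
    im,X,D,o=cam(n); a.append(im); cv2.imwrite(f'pics/{n}.png',im); np.save(f'{n}_X.npy',X);np.save(f'{n}_D.npy',D);print(n,o)
E
```

```text
pics
{'t': 0.0, 'joints': array([-1.43960282e+00,  4.91555622e-01,  1.55945929e+00,  9.26147846e-06,
        1.09167632e+00, -1.05590795e-01]), 'qvel': array([ 1.41330450e-04,  8.53139979e-04,  5.62246376e-04, -4.64533036e-04,
       -3.27963713e-05, -2.56322494e-04]), 'tau': array([-3.01744520e-03, -6.12648582e+01, -2.58181232e+01,  6.91743940e-02,
        4.81209497e-02, -1.00809514e-04]), 'eef_pos': array([ 146.6038095 , -607.26903922,  174.66082413]), 'tcp_rot': array([-3.14050106e+00, -1.23952326e-04,  2.36779957e-01]), 'ft_force': array([-1.36367084, -0.03820685, -0.04620981]), 'moment': array([ 0.01193375, -0.02479826,  0.0591012 ]), 'opening': 0.9994617561136873}
scene [218.66210764 772.85723866 817.01478728]
top [ 466.49343299  161.60764724 1281.31320857]
```

View pics/scene.png

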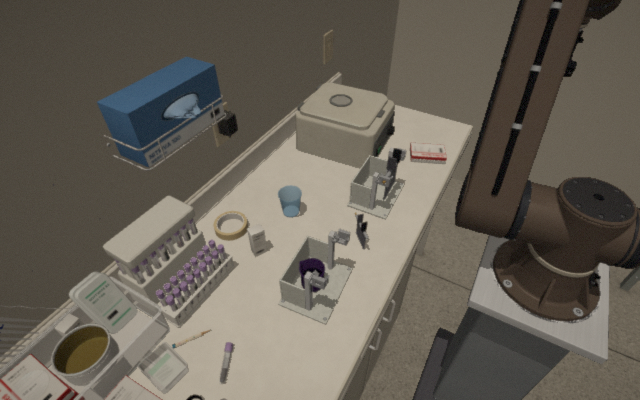

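View pics/top.png

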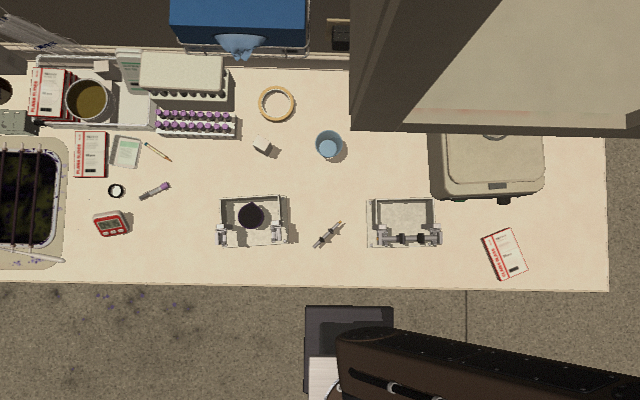

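The top view shows the guard candidates: one hanging in the empty bay (tabs at about px 403,238 and 420,238), and a look-alike lying loose at about (328,234). The beaker bay is at (252,222). I'll check this in a close crop.

```bash
python3 - <<'E'
from h import *
im=cv2.imread('pics/top.png');X=np.load('top_X.npy')
a=cv2.resize(im[190:255,205:300],None,fx=8,fy=8,interpolation=3)
b=cv2.resize(im[190:255,355:450],None,fx=8,fy=8,interpolation=3)
cv2.imwrite('pics/c1.png',cv2.resize(np.vstack([a,b]),None,fx=.57,fy=.57))
Xs=np.load('scene_X.npy')
np.set_printoptions(precision=0,suppress=True,linewidth=220)
for n,(u0,u1) in {'beaker':(212,295),'empty':(360,446),'loose':(310,345)}.items():
    Q=X[190:252,u0:u1].reshape(-1,3)
    for lo,hi in((70,95),(110,136),(136,150),(150,200)):
        q=Q[(Q[:,2]>lo)&(Q[:,2]<hi)]
        if len(q):print(n,lo,hi,len(q),q.min(0),q.max(0),np.median(q,0))
E
```

```text
beaker 70 95 327 [473. 236.  70.] [559. 386.  93.] [536. 320.  85.]
beaker 110 136 178 [436. 230. 111.] [494. 383. 136.] [459. 359. 131.]
beaker 136 150 192 [434. 230. 136.] [494. 380. 150.] [473. 358. 141.]
beaker 150 200 73 [436. 231. 150.] [475. 380. 157.] [455. 372. 152.]
empty 70 95 312 [ 479. -170.   70.] [579.   6.  94.] [551. -99.  86.]
empty 110 136 384 [ 443. -159.  111.] [576.   6. 136.] [464. -79. 132.]
empty 136 150 289 [ 441. -154.  136.] [573.   6. 150.] [463. -74. 140.]
empty 150 200 102 [447. -96. 150.] [471.  -1. 182.] [460. -89. 175.]
loose 70 95 22 [447. 107.  70.] [476. 139.  95.] [468. 117.  92.]
```

View pics/c1.png

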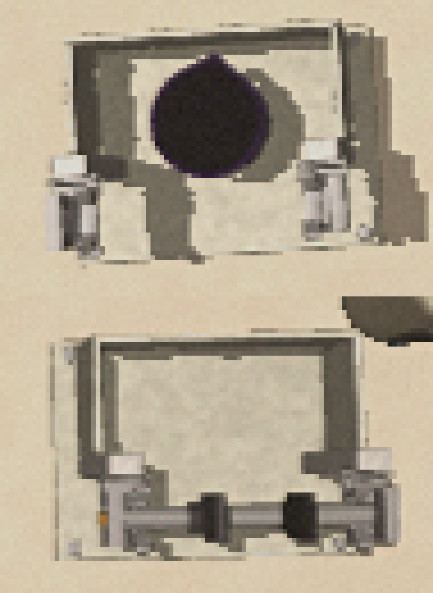

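The picked guard spans the empty bay: barrel with the brass pin on the left (+y) and two tabs. The loose item is a small look-alike, and the beaker bay is empty of guards. Next I'll move above the empty bay.

```bash
python3 -m pendant '[[[1,0.318,-0.239,-0.125,0.237],[1,0.318,-0.239,-0.125,0.237],[1,0.318,-0.239,-0.125,0.237],[1,0.318,-0.239,-0.125,0.237],[1,0.318,-0.239,-0.125,0.237],[1,0.318,-0.239,-0.125,0.237],[1,0.318,-0.239,-0.125,0.237],[1,0.318,-0.239,-0.125,0.237]]]'
```

```text
t: 0.9
eef_pos: [390.2, -311.3, 295.7]
tcp_rot: [-3.142, 0.0, -0.0]
ft_force: [1.2, -0.9, 0.6]
opening: 1.001
```

```bash
python3 -m pendant '[[[1,0.04,-0.05,0,0],[1,0.04,-0.1,0,0],[1,0.04,-0.15,0,0],[1,0.04,-0.2,0,0],[1,0.04,-0.222,0,0],[1,0.04,-0.222,0,0],[1,0.04,-0.222,0,0],[1,0.04,-0.222,0,0]]]'
python3 - <<'E'
from h import *
print(env.state()['eef_pos'])
im,X,D,o=cam('wrist'); cv2.imwrite('pics/w1.png',im); np.savez('w1.npz',X=X,D=D,o=o);print(o)
E
```

```text
t: 1.7
eef_pos: [429.5, -91.9, 295.0]
tcp_rot: [3.141, 0.0, -0.001]
ft_force: [0.2, -0.2, -1.4]
opening: 0.999
[429.52662105 -91.8877709  294.99710722]
[499.11512678 -92.14412434 504.05724115]
```

View pics/w1.png

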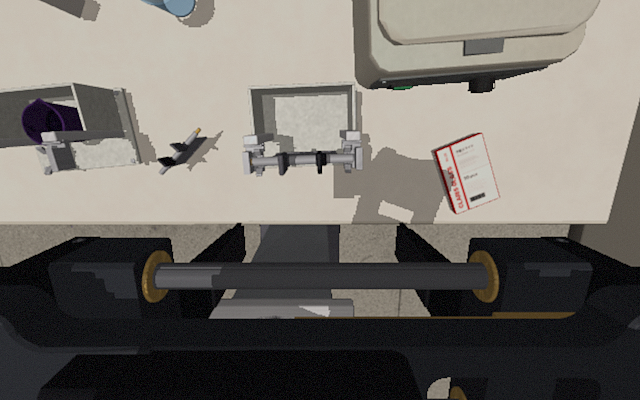

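Wrist view: the guard tabs are at px (283,162) and (321,161), with the brass pin on the left. The small look-alike is at (180,150), and the beaker bay at the left edge.

```bash
cat > m.py <<'E'
from h import *
np.set_printoptions(precision=1,suppress=True,linewidth=200)
def tabs(im,X,D,o):
    m=(X[...,2]>160)&(X[...,2]<200)&(X[...,0]>430)&(X[...,0]<490)&(X[...,1]>-170)&(X[...,1]<30)
    n,l,st,ce=cv2.connectedComponentsWithStats(m.astype(np.uint8))
    for i in range(1,n):
        if st[i,4]>15:
            q=X[l==i]; print('tab',st[i],q.min(0),q.max(0),np.median(q,0))
def line(pts):
    c=pts.mean(0);vx=cv2.fitLine(pts.astype(np.float32),cv2.DIST_HUBER,0,.01,.01).ravel();return vx
E
python3 - <<'E'
from m import *
f=np.load('w1.npz');X=f['X'];print(env.state()['eef_pos'])
tabs(None,X,0,0)
# barrel: z 120-140, between tabs/slots
for y0,y1 in((-135,-105),(-90,-70),(-55,-30),(-20,5)):
    q=X[(X[...,1]>y0)&(X[...,1]<y1)&(X[...,2]>120)&(X[...,2]<142)&(X[...,0]>440)&(X[...,0]<480)]
    print(y0,y1,len(q),q.mean(0) if len(q) else'')
# rear wall tops
for n,ya,yb in(('empty',-165,10),('beaker',225,395)):
  for lo,hi in((80,93),(146,160),(136,146)):
    q=X[(X[...,1]>ya)&(X[...,1]<yb)&(X[...,2]>lo)&(X[...,2]<hi)&(X[...,0]>430)&(X[...,0]<600)]
    print(n,lo,len(q)); 
    if len(q):print(q.min(0),q.max(0))
E
```

```text
[429.5 -92.1 294.9]
tab [277 153   8  22 143] [445.1 -50.3 160.1] [468.1 -43.4 179. ] [456.9 -47.9 176.4]
tab [316 152   6  22 114] [446.1 -93.5 167.9] [469.9 -87.7 178.6] [459.2 -91.2 176.8]
-135 -105 423 [ 461.4 -123.2  132.3]
-90 -70 124 [457.7 -78.7 133.9]
-55 -30 112 [456.9 -43.2 134.4]
-20 5 504 [461.2  -8.9 131.7]
empty 80 848
[ 457.5 -164.8   80. ] [599.1   7.   92.7]
empty 146 510
[ 445.8 -165.   146. ] [600.  -46.4 159.9]
empty 136 1040
[ 437.8 -165.   136. ] [599.7   5.9 146. ]
beaker 80 719
[469.2 235.4  80. ] [557.1 369.6  92.6]
beaker 146 291
[440.5 229.9 146. ] [475.2 255.1 152.8]
beaker 136 404
[440.4 230.2 136. ] [492.7 256.1 146. ]
```

```bash
python3 - <<'E'
from m import *
Xt=np.load('top_X.npy');Xw=np.load('w1.npz')['X'];Xs=np.load('scene_X.npy')
for nm,X in(('top',Xt),('wrist',Xw),('scene',Xs)):
  for n,ya,yb,x0,x1 in(('empty',-135,0,530,575),('beaker',250,375,525,565)):
    q=X[(X[...,1]>ya)&(X[...,1]<yb)&(X[...,2]>84)&(X[...,2]<92)&(X[...,0]>x0)&(X[...,0]<x1)]
    if len(q)<10: continue
    v=line(q[:,:2]); print(nm,n,len(q),'yaw',-v[0]/v[1],v, 'x at y0',v[2]-v[0]/v[1]*(v[3]-(-69 if n=='empty' else 307)))
  # base plate z 6..10 bounds, side walls
  for n,ya,yb,x0,x1 in(('empty',-170,30,480,530),('beaker',220,410,480,520)):
    q=X[(X[...,1]>ya)&(X[...,1]<yb)&(X[...,2]>84)&(X[...,2]<92)&(X[...,0]>x0)&(X[...,0]<x1)]
    if len(q)<4: continue
    mid=(ya+yb)/2;L=q[q[:,1]>mid];R=q[q[:,1]<mid]
    for s in(L,R):
        if len(s)>5: print(nm,n,'side',len(s),s.mean(0),s.min(0),s.max(0))
E
```

```text
top empty 87 yaw 0.028950028 [  0.   -1.  555.2 -52.3] x at y0 555.6424
top beaker 76 yaw 0.08970035 [  0.1  -1.  550.9 314.3] x at y0 551.58264
top empty side 30 [506.7   1.9  88. ] [485.8  -0.1  84.2] [529.9   4.7  92. ]
top empty side 23 [ 511.  -137.2   88.4] [ 488.5 -141.1   84.3] [ 528.1 -124.4   91.8]
top beaker side 28 [501.4 380.2  87.5] [485.1 376.9  84.3] [518.8 382.5  91.5]
top beaker side 11 [506.6 238.4  89.1] [497.8 236.5  85.7] [519.6 239.6  91.5]
wrist empty 346 yaw 0.038988855 [  0.   -1.  552.7 -67.5] x at y0 552.7569
wrist beaker 241 yaw 0.09156303 [  0.1  -1.  550.  297.1] x at y0 549.063
wrist empty side 108 [507.8   2.2  87.1] [480.8 -13.8  84.2] [529.1   6.   90.7]
wrist empty side 89 [ 509.7 -136.9   87.4] [ 483.3 -140.1   84.5] [ 529.1 -123.3   89. ]
wrist beaker side 126 [500.4 238.8  87.1] [480.7 235.4  84. ] [520.  243.6  92. ]
scene empty 50 yaw 0.03884511 [  0.   -1.  551.  -63.8] x at y0 551.2009
scene beaker 93 yaw 0.09128176 [  0.1  -1.  547.2 314.5] x at y0 547.83453
scene empty side 31 [504.    5.8  87.1] [480.5   2.   84.3] [529.3   9.6  91.6]
scene empty side 19 [ 512.7 -136.    86.3] [ 497.4 -140.6   84.3] [ 528.6 -131.5   89.9]
scene beaker side 35 [500.2 384.1  86.9] [480.6 381.4  84.1] [519.7 386.9  89.4]
scene beaker side 27 [500.1 246.9  87.9] [480.6 238.5  84.1] [519.3 257.6  91.6]
```

```bash
python3 -m pendant '[[[0.8,0.028,-0.017,0.045,-0.038],[0.8,0.028,-0.017,0.09,-0.038],[0.8,0.028,-0.017,0.09,-0.038],[0.8,0.028,-0.017,0.09,-0.038],[0.8,0.028,-0.017,0.09,-0.038],[0.8,0.028,-0.017,0.09,-0.038],[0.8,0.028,-0.017,0.09,-0.038],[0.8,0.028,-0.017,0.09,-0.038]]]'
python3 - <<'E'
from m import *
print(env.state()['eef_pos'],env.state()['tcp_rot'])
im,X,D,o=cam('wrist'); cv2.imwrite('pics/w2.png',im[100:330,120:520]); np.savez('w2.npz',X=X,D=D,o=o)
tabs(im,X,D,o)
g=cv2.cvtColor(im,cv2.COLOR_BGR2GRAY)
cv2.imwrite('pics/w2.png',cv2.resize(im[90:290,180:460],None,fx=2.8,fy=2.8,interpolation=2))
E
```

```text
t: 2.55
eef_pos: [457.6, -74.3, 206.0]
tcp_rot: [3.141, -0.001, 0.038]
ft_force: [0.1, -0.6, -0.4]
opening: 0.802
[457.6 -74.3 206. ] [ 3.1 -0.   0. ]
tab [285 192   9  31 240] [444.5 -50.3 160.1] [468.1 -44.1 179.2] [457.5 -47.7 176.4]
tab [335 192   8  31 228] [446.  -94.1 160.1] [469.9 -87.5 178.9] [460.1 -90.5 176.4]
```

View pics/w2.png

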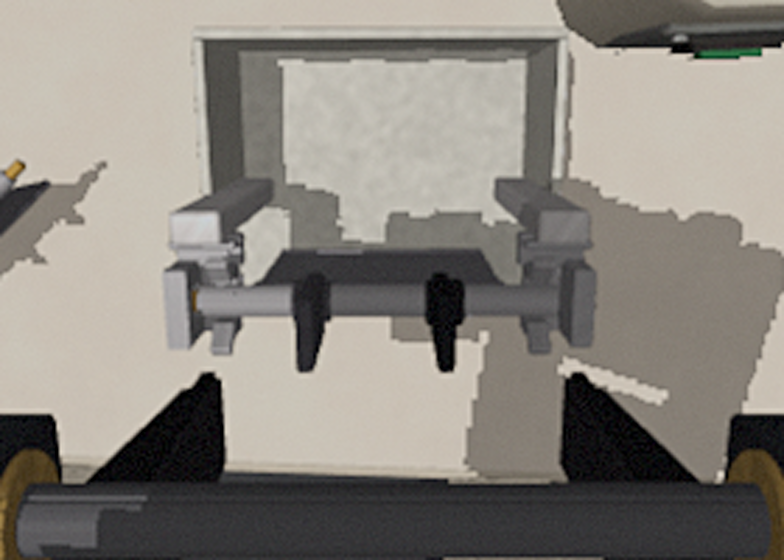

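The crop shows the pin at left in its cheek, and the tabs between the open fingertips. The alignment is good, so I'll descend, then close.

```bash
python3 -m pendant '[[[0.8,0,0.0007,0.03,0],[0.8,0,0.0007,0.055,0],[0.8,0,0.0007,0.058,0],[0.8,0,0.0007,0.058,0],[0.8,0,0.0007,0.058,0],[0.8,0,0.0007,0.058,0],[0.8,0,0.0007,0.058,0],[0.8,0,0.0007,0.058,0]]]'; python3 -m pendant '[[[0.6,0,0,0,0],[0.56,0,0,0,0],[0.52,0,0,0,0],[0.48,0,0,0,0],[0.44,0,0,0,0],[0.4,0,0,0,0],[0.36,0,0,0,0],[0.3,0,0,0,0]]]'
```

```text
t: 3.4
eef_pos: [457.6, -74.9, 147.6]
tcp_rot: [3.141, -0.001, 0.038]
ft_force: [-0.7, 0.3, 0.3]
opening: 0.798
t: 4.2
eef_pos: [457.5, -74.9, 147.1]
tcp_rot: [3.141, -0.0, 0.038]
ft_force: [0.4, 0.3, -0.0]
opening: 0.328
```

```bash
python3 - <<'E'
from m import *
im,X,D,o=cam('wrist'); s=env.state();print(s['opening'],s['ft_force'],s['eef_pos'])
cv2.imwrite('pics/w3.png',cv2.resize(im[150:330,180:460],None,fx=2.8,fy=2.8,interpolation=2))
E
```

```text
0.3165999091856324 [-0.4 -0.3  0.4] [457.5 -74.9 147.1]
```

View pics/w3.png

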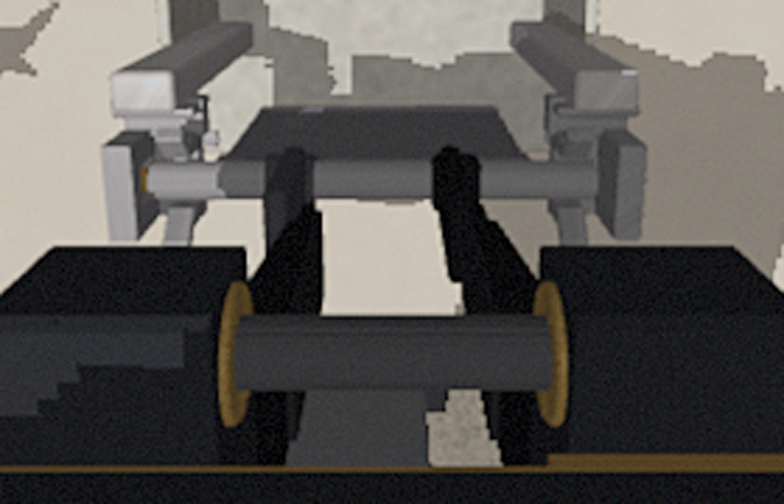

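The pin is still out (brass at crop px 147,180) and the fingers are around the tabs. I'll keep closing.

```bash
python3 -m pendant '[[[0.25,0,0,0,0],[0.2,0,0,0,0],[0.15,0,0,0,0],[0.1,0,0,0,0],[0.05,0,0,0,0],[0,0,0,0,0],[0,0,0,0,0],[0,0,0,0,0]]]'
python3 - <<'E'
from m import *
im,X,D,o=cam('wrist'); s=env.state();print(s['opening'],s['ft_force'],s['eef_pos'])
cv2.imwrite('pics/w4.png',cv2.resize(im[150:330,180:460],None,fx=2.8,fy=2.8,interpolation=2))
E
```

```text
t: 5.05
eef_pos: [457.5, -74.8, 147.1]
tcp_rot: [3.142, -0.0, 0.038]
ft_force: [-0.4, 1.1, 0.6]
opening: 0.004
0.005049453771106575 [ 1.2 -0.1 -0.7] [457.5 -74.9 147.1]
```

View pics/w4.png

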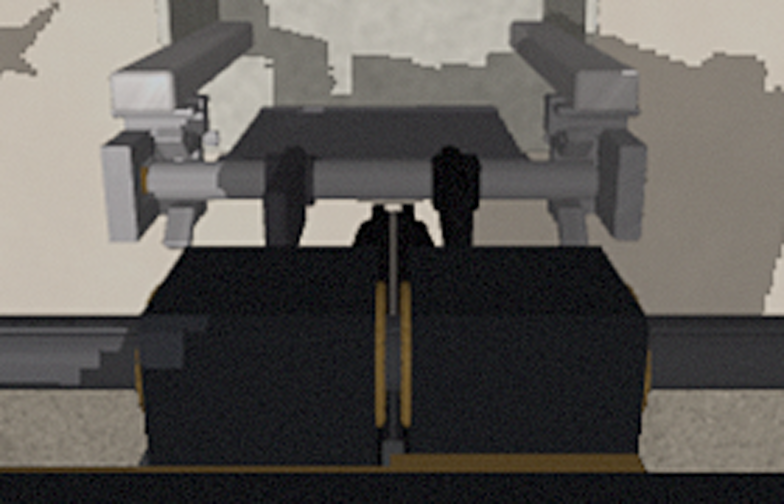

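Closed to 0: the fingers (crop px 390,215) shut in front of the tabs, so they missed in x. I'll find the offset from the depth of the fingertips and tabs.

```bash
python3 - <<'E'
from m import *
im,X,D,o=cam('wrist'); c=env.read_camera('wrist')
print(c['tool_from_camera'],c['fx'],c['cx'],c['cy'])
T=np.linalg.inv(np.array(c['tool_from_camera'],float))
for p in([0,0,0],[0,0,-19],[0,0,-40],[0,0,-59]):
    q=T@np.array(p+[1.]);print(p,q[:3],q[0]/q[2]*c['fx']+c['cx'],q[1]/q[2]*c['fy']+c['cy'])
for v in range(212,250,4):
    print(v,[X[v,u] for u in(283,312,318,330,342)])
im,X,D,o=cam('top')
for y0,y1 in((-100,-85),(-80,-68),(-54,-42)):
  q=X[(X[...,1]>y0)&(X[...,1]<y1)&(X[...,2]>140)&(X[...,0]>420)&(X[...,0]<500)]
  print(len(q),q[:15])
E
```

```text
[[   0.    -1.    -0.3   69.5]
 [   1.     0.     0.     0.2]
 [  -0.    -0.3    1.  -209.1]
 [   0.     0.     0.     1. ]] 288.0792620509653 319.91180705471777 199.9719607600806
[0, 0, 0] [ -0.3  15.  219.8] 319.57455782059503 219.68641675239977
[0, 0, -19] [ -0.3  19.8 201.4] 319.546564212872 228.28209326926947
[0, 0, -40] [ -0.3  25.  181.1] 319.5090068521744 239.81440187978268
[0, 0, -59] [ -0.3  29.8 162.7] 319.4669374132923 252.73218266225294
212 [array([467.1, -48.7, 161.9]), array([459.5, -68.7, 134.5]), array([459.8, -73.5, 134.9]), array([460.2, -83.1, 135. ]), array([469.9, -89.9, 165.9])]
216 [array([466. , -49.5, 167.7]), array([456.2, -68.8, 134.4]), array([456.4, -73.6, 134.7]), array([456.7, -83.3, 134.4]), array([469.5, -89.3, 174. ])]
220 [array([463.5, -49.6, 168.9]), array([452.1, -68.9, 132.6]), array([452.4, -73.8, 132.7]), array([452.9, -83.5, 133.3]), array([467.6, -89.2, 176.6])]
224 [array([461.1, -49.8, 170.1]), array([468.6, -69.9, 189.6]), array([402. , -74.8,  -1.5]), array([402.9, -90.4,  -0.7]), array([464.8, -89.4, 176.4])]
228 [array([458.6, -50. , 
[... 1163 characters left out ...]
96.2 -99.  470.2]
 [494.  -87.4 480.5]
 [494.  -88.3 482.8]]
349 [[498.5 -68.5 482.5]
 [498.5 -69.6 484.5]
 [498.5 -71.6 483.5]
 [498.6 -73.5 482.6]
 [498.7 -75.6 480.9]
 [498.8 -77.3 480.8]
 [496.9 -69.9 483.4]
 [496.8 -70.7 486.5]
 [496.8 -72.5 485.9]
 [497.  -74.8 483.8]
 [497.  -76.3 484.3]
 [497.1 -78.6 482. ]
 [495.1 -69.2 485.8]
 [495.1 -70.2 488.2]
 [495.2 -72.2 486.8]]
374 [[499.4 -45.  490.2]
 [499.3 -46.3 491.3]
 [499.4 -48.3 490. ]
 [499.5 -50.3 488.5]
 [499.6 -52.2 487.6]
 [499.5 -53.1 490.5]
 [497.7 -44.6 491.6]
 [497.6 -45.5 494.4]
 [497.7 -47.6 492.6]
 [497.7 -48.9 493.9]
 [497.9 -51.5 490.4]
 [498.  -53.9 487.5]
 [496.1 -43.7 489. ]
 [496.  -44.3 493. ]
 [495.9 -45.3 495.3]]
```

```bash
python3 - <<'E'
from m import *
for n in('scene','wrist'):
  im,X,D,o=cam(n)
  m=(abs(X[...,1]+75)<13)&(X[...,0]>440)&(X[...,0]<480)&(X[...,2]>140)&(X[...,2]<300)
  q=X[m]; q=q[np.argsort(q[:,2])]; print(n,len(q)); print(q[:12],np.histogram(q[:,2],range(140,301,10))[0])
E
```

```text
scene 117
[[445.7 -86.6 140.3]
 [452.  -86.7 141.3]
 [446.4 -87.4 143. ]
 [448.6 -84.7 144. ]
 [452.6 -86.9 144.6]
 [446.9 -87.3 146.5]
 [449.3 -85.3 147. ]
 [453.1 -87.1 147.9]
 [468.5 -86.9 149.3]
 [461.8 -85.3 149.4]
 [459.3 -86.6 149.5]
 [450.1 -86.4 149.5]] [12 13 21 10  6 27 23  5  0  0  0  0  0  0  0  0]
wrist 1861
[[468.7 -87.8 143.7]
 [468.2 -87.7 145. ]
 [468.  -87.7 146.9]
 [467.5 -87.6 147.8]
 [466.1 -87.7 148.5]
 [464.6 -87.7 148.9]
 [465.5 -87.6 149.3]
 [463.2 -87.8 149.4]
 [464.2 -87.7 149.9]
 [459.5 -87.9 149.9]
 [461.1 -87.8 150.2]
 [460.4 -87.9 150.4]] [  10   13   20   19   33  110  173   81   77   41  119   13   11   23 1020   98]
```

Scene and wrist depth agree: the fingers' real lower end is at z ≈ 187, about 39 mm above the reported TCP, so they closed over the tab tops (178). I'll reopen, descend another 38 mm, and watch the force.

```bash
python3 -m pendant '[[[0.8,0,0,0,0],[0.8,0,0,0,0],[0.8,0,0,0,0],[0.8,0,0,0,0],[0.8,0,0,0,0],[0.8,0,0,0,0],[0.8,0,0,0,0],[0.8,0,0,0,0]]]'; python3 -m pendant '[[[0.8,0,0,0.006,0],[0.8,0,0,0.012,0],[0.8,0,0,0.018,0],[0.8,0,0,0.023,0],[0.8,0,0,0.023,0],[0.8,0,0,0.023,0],[0.8,0,0,0.023,0],[0.8,0,0,0.023,0]]]'
python3 - <<'E'
from m import *
im,X,D,o=cam('wrist'); cv2.imwrite('pics/w5.png',cv2.resize(im[150:330,180:460],None,fx=2.8,fy=2.8,interpolation=2))
tabs(im,X,D,o)
E
```

```text
t: 6.15
eef_pos: [457.5, -74.9, 147.1]
tcp_rot: [3.142, 0.0, 0.038]
ft_force: [0.8, 0.0, 0.2]
opening: 0.623
t: 6.95
eef_pos: [457.6, -74.9, 124.3]
tcp_rot: [3.141, -0.0, 0.038]
ft_force: [-0.2, -0.3, -0.7]
opening: 0.804
tab [267 221  15  41 520] [445.6 -50.5 160.1] [468.  -43.9 178.5] [459.6 -48.1 176. ]
tab [340 220  13  42 467] [447.5 -94.  160.1] [470.1 -87.6 178.7] [461.7 -90.1 176.3]
tab [226 222  35  40 740] [445.7 -37.5 162.4] [468.1 -27.7 200. ] [465.3 -36.5 183.6]
tab [379 222  34  40 739] [ 448.5 -121.   163.1] [ 471.2 -112.2  200. ] [ 468.1 -113.1  183.4]
```

View pics/w5.png

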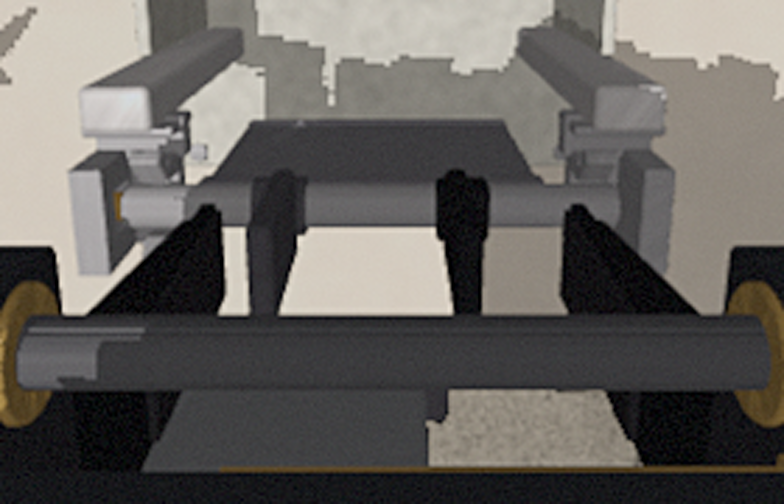

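Now the fingers flank the tabs (lower end z ≈ 162, inner faces y −37/−112, tabs −44…−94). I'll go down 14 mm more and pinch.

```bash
python3 -m pendant '[[[0.8,0,0,0.007,0],[0.8,0,0,0.014,0],[0.72,0,0,0.014,0],[0.66,0,0,0.014,0],[0.6,0,0,0.014,0],[0.55,0,0,0.014,0],[0.5,0,0,0.014,0],[0.46,0,0,0.014,0]]]'; python3 -m pendant '[[[0.43,0,0,0,0],[0.41,0,0,0,0],[0.4,0,0,0,0],[0.38,0,0,0,0],[0.35,0,0,0,0],[0.3,0,0,0,0],[0.3,0,0,0,0],[0.3,0,0,0,0]]]'
python3 - <<'E'
from m import *
im,X,D,o=cam('wrist'); cv2.imwrite('pics/w6.png',cv2.resize(im[150:330,180:460],None,fx=2.8,fy=2.8,interpolation=2))
tabs(im,X,D,o); s=env.state();print(s['ft_force'],s['moment'],s['opening'])
E
```

```text
t: 7.8
eef_pos: [457.3, -74.4, 110.1]
tcp_rot: [-3.141, 0.0, 0.038]
ft_force: [-0.0, 5.8, 0.2]
opening: 0.481
t: 8.6
eef_pos: [457.6, -74.9, 110.2]
tcp_rot: [3.141, -0.0, 0.038]
ft_force: [1.0, -1.2, 0.1]
opening: 0.393
tab [ 259  228   39   34 1010] [450.4 -62.1 160. ] [469.1 -46.  200. ] [467.6 -55.3 177.3]
tab [ 341  228   40   34 1026] [ 449.7 -103.   160.1] [470.7 -87.3 200. ] [469.1 -93.8 177.3]
tab [280 289   3  10  19] [446.2 -56.7 190.8] [451.  -56.3 198.7] [448.7 -56.6 196.7]
tab [357 289   4  11  20] [447.8 -94.2 191. ] [454.2 -93.8 199.9] [450.1 -94.  197.4]
[ 0.9 -2.1  0.8] [-0.2 -0.1 -0. ] 0.3986712133028029
```

Opening 0.397 means 38 mm over both tabs, so it is pinched to the stop. Lift slowly first.

```bash
python3 -m pendant '[[[0.3,0,0,-0.001,0],[0.3,0,0,-0.002,0],[0.3,0,0,-0.004,0],[0.3,0,0,-0.006,0],[0.3,0,0,-0.009,0],[0.3,0,0,-0.012,0],[0.3,0,0,-0.016,0],[0.3,0,0,-0.02,0]]]'; python3 -m pendant '[[[0.3,0,0,-0.015,0],[0.3,0,0,-0.03,0],[0.3,0,0,-0.05,0],[0.3,0,0,-0.07,0],[0.3,0,0,-0.09,0],[0.3,0,0,-0.105,0],[0.3,0,0,-0.115,0],[0.3,0,0,-0.115,0]]]'
python3 - <<'E'
from m import *
im,X,D,o=cam('wrist'); cv2.imwrite('pics/w7.png',cv2.resize(im[120:330,140:500],None,fx=2.2,fy=2.2,interpolation=2))
np.savez('w7.npz',X=X)
for y0,y1 in((-145,-110),(-85,-65),(-40,-20),(-20,5)):
    q=X[(X[...,1]>y0)&(X[...,1]<y1)&(X[...,2]>245)&(X[...,2]<278)&(X[...,0]>440)&(X[...,0]<475)]
    print(y0,len(q),q.mean(0) if len(q) else'',q.max(0) if len(q) else '')
E
```

```text
t: 9.45
eef_pos: [457.4, -74.9, 130.5]
tcp_rot: [3.141, -0.0, 0.038]
ft_force: [0.0, -0.1, -3.7]
opening: 0.39
t: 10.25
eef_pos: [457.8, -74.9, 246.2]
tcp_rot: [3.141, -0.002, 0.038]
ft_force: [0.2, -0.0, -3.0]
opening: 0.392
-145 588 [ 461.1 -121.   269.2] [ 465.7 -110.   272.8]
-85 607 [459.4 -75.  267.3] [463.8 -65.  272.8]
-40 581 [457.9 -30.4 267.1] [462. -20. 272.]
-20 371 [456.7 -12.1 269.2] [461.2  -4.1 272. ]
```

View pics/w7.png

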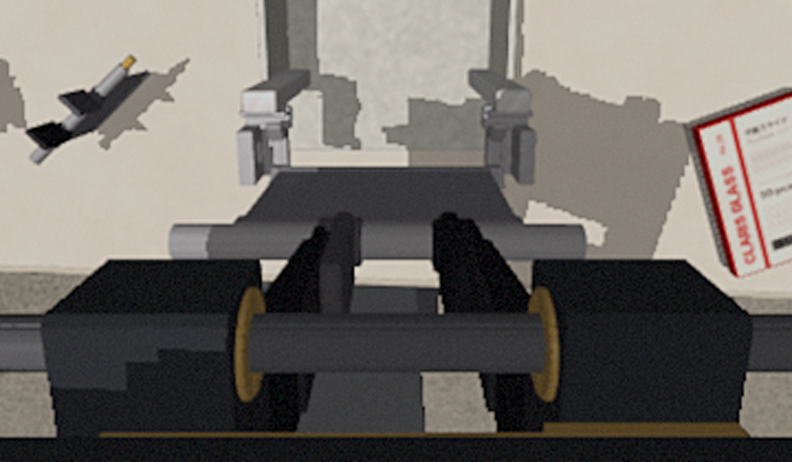

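The guard is lifted with the pin fully back (no brass at the left barrel end), and the force of 3 N is its own weight. I'll carry it over to the beaker bay.

```bash
python3 -m pendant '[[[0.3,0.001,-0.02,-0.01,0],[0.3,0.003,-0.06,-0.01,0],[0.3,0.004,-0.105,-0.01,0],[0.3,0.005,-0.15,-0.01,-0.01],[0.3,0.006,-0.195,-0.01,-0.02],[0.3,0.007,-0.24,-0.01,-0.03],[0.3,0.009,-0.285,-0.01,-0.04],[0.3,0.011,-0.325,-0.01,-0.053]]]'; python3 -m pendant '[[[0.3,0,-0.02,0,0],[0.3,0,-0.036,0,0],[0.3,0,-0.046,0,0],[0.3,0,-0.048,0,0],[0.3,0,-0.048,0,0],[0.3,0,-0.048,0,0],[0.3,0,-0.048,0,0],[0.3,0,-0.048,0,0]]]'
python3 - <<'E'
from m import *
im,X,D,o=cam('wrist'); cv2.imwrite('pics/w8.png',cv2.resize(im[60:330,140:500],None,fx=2.2,fy=2.2,interpolation=2))
np.savez('w8.npz',X=X); cv2.imwrite('pics/w8f.png',im)
E
```

```text
t: 11.1
eef_pos: [455.5, 252.4, 254.0]
tcp_rot: [3.141, 0.002, 0.092]
ft_force: [-0.1, -1.0, -4.0]
opening: 0.395
t: 11.9
eef_pos: [452.0, 297.6, 255.2]
tcp_rot: [3.142, -0.0, 0.09]
ft_force: [-0.4, -1.6, -2.5]
opening: 0.391
```

View pics/w8.png

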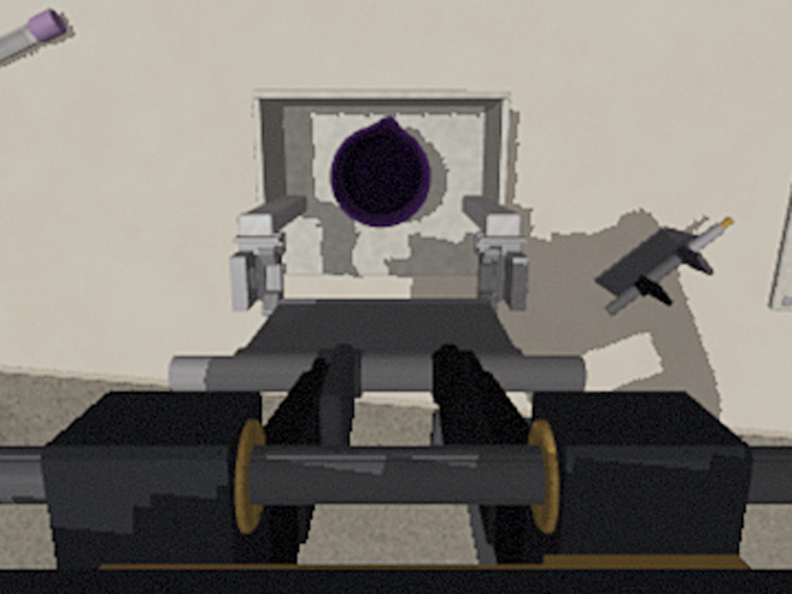

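The guard is above and in front of the beaker bay. Both cheeks are in view (crop px 242,280 and 517,280) and the beaker is undisturbed. I'll measure this bay against the empty bay, with the same features from the same camera.

```bash
python3 - <<'E'
from m import *
for n,f,c,yaw in(('empty','w7',(457.3,-69.2),.038),('beaker','w8',(455,304.8),.091)):
    X=np.load(f+'.npz')['X']; 
    dx=X[...,0]-c[0];dy=X[...,1]-c[1]; x=dx*np.cos(yaw)+dy*np.sin(yaw); y=-dx*np.sin(yaw)+dy*np.cos(yaw); z=X[...,2]
    B=np.stack([x,y,z],-1)
    w=B[(abs(y)<60)&(z>84)&(z<92)&(x>80)&(x<110)]; v=line(w[:,:2]); print(n,'wall x',v[2]-v[0]/v[1]*v[3],'resid yaw',-v[0]/v[1],len(w))
    for s in(1,-1):
        w=B[(abs(y*s-70)<20)&(z>84)&(z<92)&(x>35)&(x<85)]; print(' side',s,np.median(w,0),len(w))
        k=(abs(y*s-71)<9)&(abs(x)<25)&(z>120)&(z<165); w=B[k]; 
        if len(w)<10: print(' cheek none',len(w)); continue
        h=np.percentile(w[:,2],90); t=w[w[:,2]>h-4]
        print(' cheek',s,'top z',h,len(w),'x',np.percentile(t[:,0],[2,98]),'y',np.percentile(t[:,1],[2,50,98]))
        w=B[(abs(y*s-72)<16)&(x>14)&(x<50)&(z>125)&(z<160)]; print(' post',np.percentile(w,[3,50,97],axis=0).ravel(),len(w))
E
```

```text
empty wall x 95.52671 resid yaw -0.00010700623 296
 side 1 [60.  70.1 87.2] 149
 cheek 1 top z 144.24995499583747 460 x [-13.8  13.4] y [66.4 70.2 74.4]
 post [ 15.   56.6 128.   26.8  64.  137.9  33.5  72.2 140.6] 223
 side -1 [ 60.  -71.   87.1] 145
 cheek -1 top z 144.18703174436934 451 x [-13.7  13.2] y [-75.1 -71.  -67.3]
 post [ 16.2 -73.2 128.9  26.8 -64.3 138.   33.8 -56.6 140.6] 236
beaker wall x 94.268486 resid yaw -0.00092633197 292
 side 1 [60.5 72.8 87.2] 141
 cheek 1 top z 151.5145093215196 539 x [-15.   12.4] y [69.  72.6 77. ]
 post [ 14.7  56.9 129.8  23.8  64.9 137.8  32.3  75.7 147.1] 302
 side -1 [ 60.4 -68.5  87.2] 144
 cheek -1 top z 151.8227421059223 410 x [-15.   12.1] y [-72.4 -68.3 -64.7]
 post [ 14.6 -71.9 130.9  23.7 -63.5 137.9  32.1 -56.3 140.5] 218
```

Beaker bay: centre ≈ (453.6, 306.9), yaw 0.090. Cheek tops are 7.4 mm higher than the empty bay's, so the axis should be at about z = 137.4, which I'll confirm by feel. I'll align and go down to just above the cheeks.

```bash
python3 -m pendant '[[[0.3,0.0024,-0.0034,0.01,0],[0.3,0.0024,-0.0034,0.04,0],[0.3,0.0024,-0.0034,0.07,0],[0.3,0.0024,-0.0034,0.095,0],[0.3,0.0024,-0.0034,0.11,0],[0.3,0.0024,-0.0034,0.114,0],[0.3,0.0024,-0.0034,0.114,0],[0.3,0.0024,-0.0034,0.114,0]]]'
python3 - <<'E'
from m import *
im,X,D,o=cam('wrist'); np.savez('w9.npz',X=X); cv2.imwrite('pics/w9.png',cv2.resize(im[150:330,180:460],None,fx=2.8,fy=2.8,interpolation=2))
s=env.state();print(s['ft_force'],s['opening'],s['eef_pos'])
c=(453.6,306.9);yaw=.09
dx=X[...,0]-c[0];dy=X[...,1]-c[1]; x=dx*np.cos(yaw)+dy*np.sin(yaw); y=-dx*np.sin(yaw)+dy*np.cos(yaw); z=X[...,2]
B=np.stack([x,y,z],-1)
for s in(1,-1):
    w=B[(abs(y*s-71)<9)&(abs(x)<25)&(z>146)&(z<158)]; 
    if len(w): print('cheek',s,len(w),np.percentile(w,[3,50,97],axis=0).ravel())
b=B[(abs(x)<9)&(z>159)&(z<168)&(abs(y)<72)]; print('barrel',len(b),np.percentile(b,[1,50,99],axis=0).ravel())
for a,e in((-62,-48),(48,62)):
    q=b[(b[:,1]>a)&(b[:,1]<e)]; print(a,len(q),q.mean(0),q.max(0))
E
```

```text
t: 12.75
eef_pos: [454.3, 302.0, 141.7]
tcp_rot: [-3.141, -0.001, 0.091]
ft_force: [0.6, -0.7, -2.0]
opening: 0.395
[-0.2  0.2 -3.7] 0.3912435956150783 [454.3 302.  141.9]
cheek 1 296 [ -8.1  66.7 146.9   6.2  71.4 151.   13.5  74.7 152.3]
cheek -1 351 [ -8.7 -74.6 146.9   4.1 -70.7 151.1  13.3 -67.  152.4]
barrel 2380 [ -5.  -62.5 160.2   2.3   1.5 165.5   7.5  64.8 167.7]
-62 323 [  1.8 -55.1 165.3] [  6.3 -48.  168. ]
48 328 [  1.5  55.  164.8] [  5.9  62.  167.5]
```

View pics/w9.png

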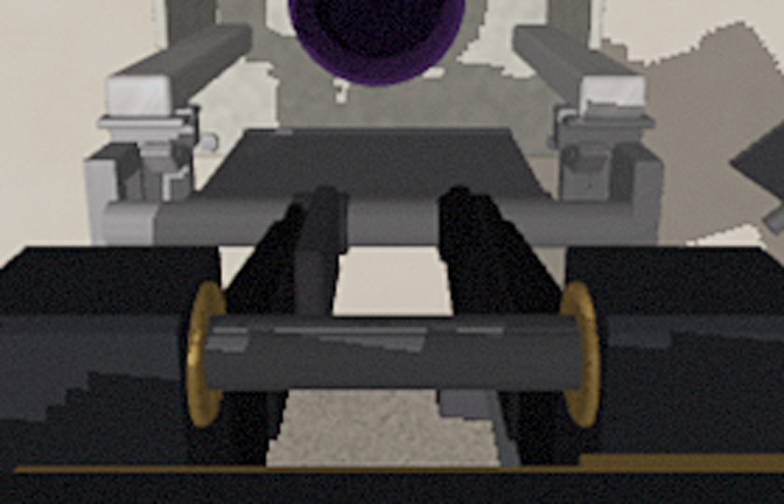

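The barrel sits just above the bearings and between the cheeks. Quick check of its ends before lowering.

```bash
python3 - <<'E'
from m import *
def go(f,c,yaw,zc):
    X=np.load(f)['X']
    dx=X[...,0]-c[0];dy=X[...,1]-c[1]; x=dx*np.cos(yaw)+dy*np.sin(yaw); y=-dx*np.sin(yaw)+dy*np.cos(yaw); z=X[...,2]
    # per-row barrel end extents
    m=(abs(x)<9)&(z>zc-1)&(z<zc+8)&(abs(y)<85)
    e=[(np.nanmin(y[r][m[r]]),np.nanmax(y[r][m[r]])) for r in range(400) if m[r].sum()>60]
    e=np.array(e);print(f,np.median(e,0),e.mean(0),np.median(e,0).mean())
go('w9.npz',(453.6,306.9),.09,162)
go('w8.npz',(452.0,297.6),.09,275)
go('w7.npz',(457.8,-74.9),.038,266)
E
```

```text
w9.npz [-63.1  65.5] [-62.1  63.8] 1.2120266760675378
w8.npz [-58.   70.5] [-57.2  68.9] 6.236392101573699
w7.npz [-58.2  70.4] [-57.2  68.8] 6.131166159261287
```

```bash
python3 -m pendant '[[[0.3,0,0.0012,0,0],[0.3,0,0.0012,0.002,0],[0.3,0,0.0012,0.005,0],[0.3,0,0.0012,0.009,0],[0.3,0,0.0012,0.013,0],[0.3,0,0.0012,0.016,0],[0.3,0,0.0012,0.018,0],[0.3,0,0.0012,0.018,0]]]'; python3 -m pendant '[[[0.3,0,0,0.0006,0],[0.3,0,0,0.0012,0],[0.3,0,0,0.0018,0],[0.3,0,0,0.0024,0],[0.3,0,0,0.003,0],[0.3,0,0,0.003,0],[0.3,0,0,0.003,0],[0.3,0,0,0.003,0]]]'; python3 - <<'E'
from m import *
print(env.state()['ft_force'])
E
```

```text
t: 13.6
eef_pos: [453.9, 300.5, 122.7]
tcp_rot: [3.141, 0.001, 0.091]
ft_force: [0.4, 0.1, -2.5]
opening: 0.393
t: 14.4
eef_pos: [454.0, 300.6, 120.1]
tcp_rot: [3.142, -0.0, 0.091]
ft_force: [0.4, -0.9, -3.5]
opening: 0.39
[ 0.4 -0.9 -3.5]
```

```bash
python3 -m pendant '[[[0.3,0,0,0.0005,0],[0.3,0,0,0.001,0],[0.3,0,0,0.0015,0],[0.3,0,0,0.002,0],[0.3,0,0,0.002,0],[0.3,0,0,0.002,0],[0.3,0,0,0.002,0],[0.3,0,0,0.002,0]]]';  python3 -m pendant '[[[0.3,0,0,0.0005,0],[0.3,0,0,0.001,0],[0.3,0,0,0.001,0],[0.3,0,0,0.001,0],[0.3,0,0,0.001,0],[0.3,0,0,0.001,0],[0.3,0,0,0.001,0],[0.3,0,0,0.001,0]]]'
```

```text
t: 15.2
eef_pos: [454.1, 300.5, 118.1]
tcp_rot: [3.142, -0.0, 0.091]
ft_force: [-0.4, -1.0, -1.4]
opening: 0.391
t: 16.0
eef_pos: [454.1, 300.5, 117.1]
tcp_rot: [3.142, -0.0, 0.091]
ft_force: [-0.1, -2.5, 3.2]
opening: 0.394
```

Contact: the force went from −3 N (hanging weight) to +3 N at hinge axis ≈ 137, matching the camera. The barrel is seated with about 6 N on the rubber. I'll let the pin out.

```bash
python3 -m pendant '[[[0.42,0,0,0,0],[0.46,0,0,0,0],[0.5,0,0,0,0],[0.54,0,0,0,0],[0.58,0,0,0,0],[0.64,0,0,0,0],[0.7,0,0,0,0],[0.76,0,0,0,0]]]'; python3 -m pendant '[[[0.8,0,0,0,0],[0.8,0,0,0,0],[0.8,0,0,0,0],[0.8,0,0,0,0],[0.8,0,0,-0.005,0],[0.8,0,0,-0.012,0],[0.8,0,0,-0.02,0],[0.8,0,0,-0.02,0]]]'
python3 - <<'E'
from m import *
im,X,D,o=cam('wrist'); np.savez('w10.npz',X=X); cv2.imwrite('pics/w10.png',cv2.resize(im[150:330,180:460],None,fx=2.8,fy=2.8,interpolation=2))
E
```

```text
t: 16.8
eef_pos: [453.8, 300.2, 116.9]
tcp_rot: [3.141, 0.001, 0.091]
ft_force: [0.3, 0.1, 0.2]
opening: 0.728
t: 17.6
eef_pos: [454.6, 300.9, 138.5]
tcp_rot: [-3.141, -0.002, 0.091]
ft_force: [-0.4, -0.1, 0.6]
opening: 0.799
```

View pics/w10.png

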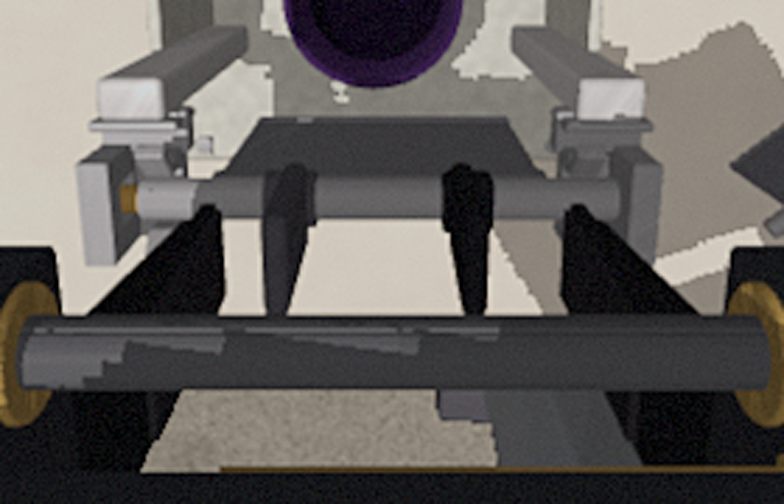

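The guard hangs in the bay, with brass visible entering the cheek at crop px (128,197). I'll raise the tool clear and measure tab spacing and height.

```bash
python3 -m pendant '[[[0.8,0,0,-0.03,0],[0.8,0,0,-0.06,0],[0.8,0,0,-0.08,0],[0.8,0,0,-0.08,0],[0.8,0,0,-0.08,0],[0.8,0,0,-0.08,0],[0.8,0,0,-0.08,0],[0.8,0,0,-0.08,0]]]'
cat > chk.py <<'E'
from m import *
im,X,D,o=cam('wrist')
c=(453.6,306.9);yaw=.09
dx=X[...,0]-c[0];dy=X[...,1]-c[1]; x=dx*np.cos(yaw)+dy*np.sin(yaw); y=-dx*np.sin(yaw)+dy*np.cos(yaw); z=X[...,2]
B=np.stack([x,y,z],-1)
k=((z>176)&(z<192)&(abs(x)<25)&(abs(y)<60)).astype(np.uint8)
n,l,st,_=cv2.connectedComponentsWithStats(k)
for i in range(1,n):
    if st[i,4]>10: q=B[l==i];print('tab',st[i,4],np.percentile(q,[2,50,98],axis=0).ravel())
for a,e in((-52,-32),(-15,12),(32,52)):
    q=B[(y>a)&(y<e)&(abs(x)<9)&(z>130)&(z<150)]; print('barrel',a,len(q),q.mean(0),np.percentile(q[:,2],98),np.percentile(q[:,0],[2,98]))
m=(abs(x)<6)&(z>136)&(z<146)&(abs(y)<66)
e=np.array([(y[r][m[r]].min(),y[r][m[r]].max()) for r in range(400) if m[r].sum()>50]);print('ends',np.median(e,0))
for s in(1,-1):
    w=B[(abs(y*s-71)<9)&(abs(x)<20)&(z>146)&(z<158)];print('cheek',s,np.percentile(w,[3,50,97],axis=0).ravel())
hs=cv2.cvtColor(im,cv2.COLOR_BGR2HSV); g=(hs[...,0]>10)&(hs[...,0]<28)&(hs[...,1]>120)&(abs(x)<12)&(y>50)&(y<80)&(z>110)
if g.any():print('brass',g.sum(),B[g].min(0),B[g].max(0))
E
python3 chk.py
```

```text
t: 18.45
eef_pos: [453.8, 300.4, 216.3]
tcp_rot: [3.141, 0.001, 0.091]
ft_force: [-0.2, -0.4, -0.1]
opening: 0.794
tab 198 [-11.2  16.9 177.6   1.4  19.4 184.2  11.4  22.8 185.9]
tab 206 [-11.3 -27.  176.5   0.4 -23.9 184.   11.5 -21.1 185.7]
barrel -52 219 [  0.9 -42.1 141.1] 143.8946512871066 [-4.6  5.5]
barrel -15 302 [  1.   -1.7 140.9] 143.48421176782855 [-4.6  5.4]
barrel 32 219 [  0.9  42.1 141.1] 143.51347329977716 [-4.5  5.3]
ends [-65.6  65.2]
cheek 1 [-14.   66.7 147.    0.1  70.4 150.6  13.3  74.6 151.9]
cheek -1 [-13.9 -74.4 146.7   0.3 -70.3 150.5  13.1 -67.  151.9]
brass 27 [ -4.1  63.3 138.1] [ 11.9  67.5 347.1]
```

Tab spacing is 43.9 mm (44 with the pin out), the axis is at 137.7, and the guard is at y ≈ −2 (within the play), so the pin tip is at about 75 mm, inside the hole. One beaker/cup check from the scene view, then I hand in.

```bash
python3 - <<'E'
from m import *
im,X,D,o=cam('scene');old=cv2.imread('pics/scene.png')
for n,(a,b,c,d) in dict(beaker=(255,300,295,335),cup=(180,222,272,308),carton=(220,260,244,272)).items():
    print(n,np.abs(im[a:b,c:d].astype(int)-old[a:b,c:d]).mean())
    for I in(old,im):
        h=cv2.cvtColor(I,cv2.COLOR_BGR2HSV)[a:b,c:d]
        m={'beaker':(h[...,0]>120)&(h[...,0]<150)&(h[...,1]>90),'cup':(h[...,0]>95)&(h[...,0]<115)&(h[...,1]>60),'carton':(h[...,2]>190)&(h[...,1]<25)}[n]
        v,u=np.nonzero(m);print(len(v),u.mean()+c,v.mean()+a)
s=env.state();print(s['t'],s['ft_force'],env.job_done())
E
```

```text
beaker 23.303703703703704
298 311.2046979865772 267.49328859060404
274 310.1788321167883 267.0985401459854
cup 24.666446208112873
41 291.0975609756098 204.609756097561
24 293.4583333333333 205.16666666666666
carton 11.445833333333333
0 nan nan
0 nan nan
the job is handed in; nothing more can be done
18.55 [-0.1 -0.5  0.5] None<stdin>:8: RuntimeWarning: Mean of empty slice.
  ret = ret.dtype.type(ret / rcount)
```

The guard now hangs in the beaker bay with its pin sprung home, and I handed the job in at 18.6 s; no verdict was reported.

I pinched the tabs to the stop (38 mm) and lifted the guard with the pin pulled back. I then carried it over and lowered it until I felt the rubber, about 6 N of change at hinge height 137 mm. Then I let the pin out and backed the tool off.

**Last checks**
- **Pin:** the tabs are 43.9 mm apart (44 with the pin fully out), which puts its tip about 75 mm from the bay's middle, inside the keeper hole.
- **Guard position:** the hinge axis is at z ≈ 137.7 mm, x ≈ 0, with the guard about 2 mm towards −y, within the play. Both tab tops are level.
- **Tool:** nothing was touching it; the wrist force read about 0 N.

**What failed or disagreed**
- **First pinch missed:** the real finger ends sit about 39 mm behind the reported tool point, so the fingers closed above the tabs. Nothing was touched, and I corrected for it.
- **Loose items only partly confirmed:** in the final scene view the beaker's patch had moved by about 1 px. The cup's moved about 2 px, on a weak mask with changed shadows. The carton mask found nothing, so the carton was not checked. The planned path kept well clear of the cup and the carton.

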